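# Clamp a glued carton in the trigger press and keep the pressure on

## Task

The carton standing in the small gluing press has just had its flap glued: stand the loose hardwood block upright on the press's board between the carton and the sprung round pad, squarely in front of the pad, and let go of it. Then pump the press's trigger toward its fixed handle, letting it spring back each time, until the pad has pushed block and carton tight against the fence and the pad's spring is about half squeezed, but never squeezed right home, which would crush the carton. Finish while still holding the trigger squeezed with that pressure on; move the rod and pad only by the trigger, and leave the other things on the table alone.

Things in the scene. Friction and masses are not known exactly. Their poses are not given: they have to be found in the camera images.
- press: gluing press, fixed: plywood board 170 mm (x) by 380 mm (y -165 to +215) by 15 mm. Origin on the table top, z up. The rod drives along +y, 48 mm above the table. The grey steel head (28 mm wide, y -131 to -30 mm, 105 mm high) carries the upright fixed handle at its rear (22 mm wide, y -126 to -112 mm, up to z 182 mm) and the trigger before it; keep fingertips above z 110 mm there
- fence: fixed grey steel angle across the far end of the board, 140 mm wide, 60 mm high; origin on the board at the foot of its clamping face, which looks along the press's -y; axes parallel to the press's
- carton: brown taped carton, 65 mm high, standing on the board within 5 mm of the fence. Origin under its centre; 92 mm along its own x (which lies along the press's y, either way, within 0.04 rad), 135 mm along its own y. The clamping itself pushes it up to the fence
- block: loose block of plain brown hardwood, 60 mm (x) by 20 mm (y) by 60 mm high, 55 g, starts upright on the table right of the press. Origin under its centre. To go upright on the board (origin at z 15 mm, within 25 mm of the press's centre line), its 20 mm along the press's y; the gap there is 32 to 52 mm. Grip it across the 60 mm, fingers beside the gap
- pad_face (a point): centre of the front face of the round pad (32 mm diameter, rubber faced) that meets the block; its y axis is the drive direction
- handle_grip (a point): middle of the rear face (looking along the press's -y) of the fixed handle, 147 mm above the table: where one finger goes. The handle is 22 mm wide
- trigger_grip (a point): middle of the front face (looking along the press's +y) of the trigger, 147 mm above the table, where the other finger goes; 16 mm wide. 56 mm from handle_grip along y when released, 36 mm when squeezed. Only the trigger moves: a gripper whose fingers close evenly is best centred 16 to 18 mm in front of handle_grip, or the handle stops it early
- trigger (a joint): trigger angle, rad: 0 released (sprung out), 0.36 fully squeezed to the handle. A spring returns it (2 N at the grip when released, 4 N when squeezed)
- rod (a joint): advance of the ratchet rod, m: 0 fully back, at most 0.065. Each full squeeze drives it 5 mm (the first 4 to 9 mm); squeeze over 0.32 rad and let the trigger right out again, or under load it may not gain a tooth. A pawl holds it when the trigger is released, so it cannot be backed off; under load it settles back about 3 mm onto the pawl. 15 to 45 mm from the start until clamped
- pad (a joint): how far the sprung pad is pushed back into the rod's sleeve, m: 0 free (12 mm of bright stem shows), 0.012 bottomed out. 3 N per mm, so it reads the clamping force. Once block and carton are tight on the fence, each full squeeze adds 5 mm. The trigger multiplies the finger force 1.9 times: half squeezed (6 mm, 18 N) needs about 15 N on the trigger
- glue_bottle: paste bottle with pointed cap, 43 mm round, 128 mm tall; origin under its centre. Leave alone
- stapler: desk stapler, 36x150x53 mm; origin under its centre. Leave alone
- packing_tape: brown roll of tape lying flat, 112 mm across, 48 mm high; origin under its centre. Leave alone
- masking_tape: thin pale roll of tape lying flat, 100 mm across, 24 mm high; origin under its centre. Leave alone
- box_cutter: slim box cutter lying flat, 23x166x15 mm; origin under its centre. Leave alone
Not all that is in view belongs to the job. Leave any blue look-alike of the carton alone.

How it is judged (in metres and radians):
On the way, in this order (a step that is already met when the one before it is completed fails the run):
1. the block stands upright on the board between pad and carton, let go (x of block in the frame of press between -0.025 and 0.025 m and z of block in the frame of press between 0.011 and 0.02 m and angle between block's own z axis and vertical below 0.12 rad and angle between the x axis of block and the x axis of press, either way round below 0.2 rad and contact force between the fingers and block below 0.3 N and y of block in the frame of pad_face above 0.007 m and y of block in the frame of fence below -0.097 m), for 0.2 s.
2. the trigger has brought the pad up to the block (contact force between pad and block above 1 N and contact force between the fingers and trigger above 1 N), for 0.1 s.
At the end, for the whole second after the job is handed in: Fingers hold the trigger squeezed (over 0.1 rad, 1.5 N); pad spring squeezed 3 to 9.5 mm and steady; pad, block, carton and fence press on one another (over 5 N); block upright on the board (tilt under 0.12, turn under 0.2 rad, within 25 mm of the centre line), not touched by the fingers (x of block in the frame of press between -0.025 and 0.025 m and z of block in the frame of press between 0.011 and 0.02 m and angle between block's own z axis and vertical below 0.12 rad and angle between the x axis of block and the x axis of press, either way round below 0.2 rad and contact force between the fingers and block below 0.3 N and value of joint pad between 0.003 and 0.0095 m and contact force between pad and block above 6 N and contact force between block and carton above 5 N and contact force between carton and fence above 5 N and contact force between the fingers and trigger above 1.5 N and value of joint trigger above 0.1 rad and angle between carton's own z axis and vertical below 0.15 rad and velocity of joint rod between -0.004 and 0.004 m/s); the arm keeps its last pose, push and grip.
It fails at once if the carton is crushed: the clamping force passes 33 N (the pad's spring nearly bottomed, 11 mm) (contact force between pad and block above 33 N).
It fails at once if the pad presses on the bare carton (contact force between pad and carton above 1 N).
It fails at once if the rod or pad is pushed by the robot instead of by the trigger (more than 3 N) (contact force between any of the fingers, the arm and rod above 3 N).
It fails at once if the carton is tipped or lifted (angle between carton's own z axis and vertical above 0.3 rad or z of carton in the frame of press above 0.03 m).
It fails at once if another thing on the table is moved more than 30 mm (distance of any of glue_bottle, stapler, packing_tape, masking_tape, box_cutter from where it was at the start of the episode above 0.03 m).
It also fails if it takes over 69 s, if anything falls off the work surface, if the arm or the gripper's body presses on something with over 40 N, if the wrist force passes 120 N, or if a joint passes its speed limit or range.

## Robot

A 6-joint arm with a two-finger parallel gripper is mounted at the origin on a cart in front of the work surface, level with it; the furniture and walls round the work are solid. World frame = base frame: x ahead of the robot, y to its left, z up, the work surface at z = 0. Lengths are in mm, angles in rad, forces in N, time in s.
With the tool pointing down it reaches from about 300 to 1000 mm from the base axis. Payload 5.1 kg.
Tool frame: the origin (TCP) lies between the finger pads; the fingertips stand ctrl.finger_overhang ahead of it and the grasp point (between the pads) lies 2 mm behind it (ctrl.finger_overhang is the distance from the TCP to the fingertips, in mm); z points along the fingers, y is the line along which they close (so a half turn about z gives the same grasp; the last joint's range is limited). The gripper opens to 95 mm and grips with 3 to 60 N. Pads are 20 mm wide; open, the fingers measure 119 mm over their backs; the gripper's body (75 mm by 180 mm) begins 59 mm behind the grasp point.
Start: joints at [-1.292, 0.124, 1.65, -0, 1.367, -0.083], TCP at [230.04, -607.919, 193.356] pointing down, gripper open.
Joint ranges: [-2.61, 2.61], [-1.02, 2.33], [0.03, 2.71], [-1.35, 4.49], [0.32, 2.68], [-2.91, 2.91]. Speed limits (rad/s): [2.57, 2.57, 3.14, 3.14, 3.14, 3.14].

## Interface

Orientations are given as a 3x3 rotation matrix whose columns are the frame's x, y, z axes.
In Python, from cell import status, get_image, ctrl, spot_in, outline_of, landmark_of gives the robot as it stands. The module is installed in compiled form; this text tells all that it offers.
- The arm moves only by the tool move_arm, never from a script. Its argument "moves" is a list that holds one entry, the list of rows, each a list of 7 numbers: the turn, a rotation vector about the tool's x, y, z as a fraction of full scale, then the shift along the tool's x, y, z as a fraction of full scale, then the opening, from -1 (shut) to 1 (fully open). A call has exactly 8 rows; each row is the pose to reach, as a shift and turn from the pose commanded when the call began, along the tool's axes at that moment, turning the shorter way round; what a row does not reach only later rows make up. Full scale, the value 1, is 0.12 m for a shift and 180 degrees for a turn. A row lasts 1/10 s, in which the tool goes at most 50 mm and 8.59 degrees, less where a joint would pass 70% of its speed; a pose out of reach is approached as far as the arm can. A call with a number of a shift or a turn outside -1 to 1 is refused whole. A call with a gripper value outside its range is refused whole. The fingers move at their own pace and stop on an object; "squeeze" is the grip in N (left out, the last holds). Time passes only in rows, so rows that repeat a pose let the fingers close, or fill a call up. It gives the time, the measured TCP pose, the force, the opening and the grip force at its end, in the units of the state.
- status.observe(): the state, without advancing time (a new reading comes with each control period).
- get_image(name): name is "side" or "top" or "wrist"; returns a dict with "pixels" (400x640x3 uint8, blue, green, red), "camera_matrix" (3x3 intrinsics, pixels), "T" (4x4, takes a point from camera to world coordinates). Camera axes: x right, y down, z forward; pixel columns grow to the right and rows downward; lengths in mm; the calibration is good to about 2 mm. A picture is of the moment at which its call begins. There is no depth.
- ctrl.finish_job(): hands the job in; it is judged then, once.
Trained networks look in the newest picture that a camera, given by its name, has taken for a name from the list of things; names that differ only in an ending like _2 or _b are one class to them, and where a whole thing is asked for, a point or a joint stands for the part that bears it (a point fixed in the world has none). Each returns a list of dicts, best first, with "confidence" (0 to 1); they miss things now and then, are a little off and sometimes report something else, mostly with a low value. They report only what shows in the picture. A call takes as long as a camera call. They do not tell look-alikes from the thing itself.
- spot_in(camera, label): "location" ([x, y, z] in mm, in world coordinates, good to about 4 mm: the middle of the surface that is visible of it).
- outline_of(camera, label): "region" (400x640 bool, what is visible of it).
- landmark_of(camera, label): "location" ([x, y, z] in mm, in world coordinates, good to about 4 mm: a listed point, or the origin of a listed thing).
The state is a dict: "time_s": time; "joint_pos": joint angles; "joint_vel": joint speeds; "effort": joint torques, N m; "tool_pos": TCP position; "orientation": TCP orientation; "wrist_force": force on the tool from outside, world axes, zero at the start; "torque": the same for the moment, N m; "width": finger opening in mm; "gripper_force": force on a finger pad.
Only numpy, scipy, OpenCV 4.12 (cv2) and the standard library are available. Lean on these libraries where they do the work, as an engineer would, in place of code of your own. Each camera call takes 0.05 s, during which the arm holds its last target. There are 200 camera calls.

## Working session

There is one attempt and no reset: what is moved stays moved. The work goes in short steps, Python scripts to look and compute and a tool call to move; the robot and the scene stay as the last step left them, time stands still between calls to the robot, and variables do not carry over. Pictures are saved under pics/ and viewed, at most 10 in all, crops included, and the job is handed in when it is done.

Besides the shell and the picture viewer there is one more tool, called after "Request:" by a JSON object that holds its "op" and its "data". move_arm: Moves the arm, as the interface text tells. Its arguments: {"type":"object","properties":{"moves":{"type":"array","items":{"type":"array","items":{"type":"array","items":{"type":"number"}}}},"squeeze":{"type":"number"}},"required":["moves"]}

```bash
mkdir -p pics; cat > h.py <<'E'
import numpy as np, cv2
from cell import status, get_image, ctrl, spot_in, outline_of, landmark_of
def snap(cam,fn,crop=None,k=1):
    d=get_image(cam); im=np.array(d["pixels"])
    if crop: x0,y0,x1,y1=crop; im=im[y0:y1,x0:x1]
    if k!=1: im=cv2.resize(im,None,fx=k,fy=k,interpolation=cv2.INTER_CUBIC)
    cv2.imwrite('pics/'+fn,im); return d
def proj(d,p):
    T=np.linalg.inv(d["T"]); q=T[:3,:3]@np.array(p)+T[:3,3]; q=np.array(d["camera_matrix"])@q; return q[:2]/q[2]
def ray(d,uv,z):
    r=np.linalg.solve(d["camera_matrix"],[uv[0],uv[1],1.]); T=np.array(d["T"]); r=T[:3,:3]@r; o=T[:3,3]
    return o+r*(z-o[2])/r[2]
E
python3 - <<'E'
from h import *
np.set_printoptions(precision=1,suppress=True)
s=status.observe(); print(s); print(ctrl.finger_overhang)
for c in("top","side"):
    d=snap(c,c+"1.png"); print(c,np.array(d["T"]),d["camera_matrix"])
    for l in("press","fence","carton","block","pad_face","handle_grip","trigger_grip","glue_bottle","stapler"):
        print(l,[(np.round(r["location"],1),round(r["confidence"],2),proj(d,r["location"])) for r in landmark_of(c,l)[:3]])
E
```

```text
{'time_s': 0.0, 'joint_pos': array([-1.3,  0.1,  1.7, -0. ,  1.4, -0.1]), 'joint_vel': array([ 0.,  0., -0.,  0.,  0., -0.]), 'effort': array([ -0. , -41.8, -36. ,   0.1,   0. ,  -0. ]), 'tool_pos': array([ 229.9, -607.3,  192.1]), 'orientation': array([[ 0.9,  0.4, -0. ],
       [ 0.4, -0.9,  0. ],
       [ 0. , -0. , -1. ]]), 'wrist_force': array([ 0.3, -0.1,  0.5]), 'torque': array([-0.1, -0. , -0. ]), 'gripper_force': 0.0, 'width': 95.04428288128177}
17.0
top [[  -0.    -1.     0.2  268.2]
 [  -1.     0.     0.   -23. ]
 [  -0.    -0.2   -1.  1506.1]
 [   0.     0.     0.     1. ]] [[473.    0.  313.6]
 [  0.  473.  199.6]
 [  0.    0.    1. ]]
press [(array([566.7,  45.4,   2.8]), 0.66, array([293.7, 184.2]))]
fence [(array([555.2, 221.8,  13.4]), 0.96, array([238.7, 187.9]))]
carton [(array([ 480.5, -239.3,    0.3]), 0.93, array([382.5, 209.3])), (array([550. , 174.2,  14. ]), 0.61, array([253.5, 189.3]))]
block [(array([ 481.8, -385.3,   -3.4]), 0.72, array([427.7, 208.4])), (array([564.9,  48.9,   0.9]), 0.6, array([292.6, 184.9]))]
pad_face [(array([562.6,  83. ,  46.5]), 0.
[... 912 characters left out ...]
23.7, 268.1])), (array([ 481.2, -384.9,   -0.4]), 0.6, array([325.1, 304.1]))]
block [(array([ 482. , -386.8,   -4.9]), 0.71, array([325.5, 306.2]))]
pad_face [(array([565.6,  83.3,  44.8]), 0.52, array([347.3, 201.8])), (array([565. ,  43.2,   1.1]), 0.37, array([347.5, 219.3]))]
handle_grip [(array([569.8, -80.4, 148. ]), 0.95, array([354.6, 192.8])), (array([563.5,  46.3,   0.5]), 0.35, array([347., 219.]))]
trigger_grip [(array([567. , -22.4, 148.9]), 0.41, array([351.9, 184.7]))]
glue_bottle [(array([ 661.9, -244.3,    1. ]), 0.81, array([392.5, 269.3]))]
stapler [(array([ 641. , -382.3,   -1.5]), 0.61, array([393.5, 303.3])), (array([564.3,  45.3,   3. ]), 0.51, array([347.3, 218.5]))]
```

```bash
python3 - <<'E'
import cv2
im=cv2.imread('pics/top1.png')[100:300,180:500]; cv2.imwrite('pics/topc.png',cv2.resize(im,None,fx=2.5,fy=2.5,interpolation=2))
E
```

```text
(no output)
```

View pics/topc.png

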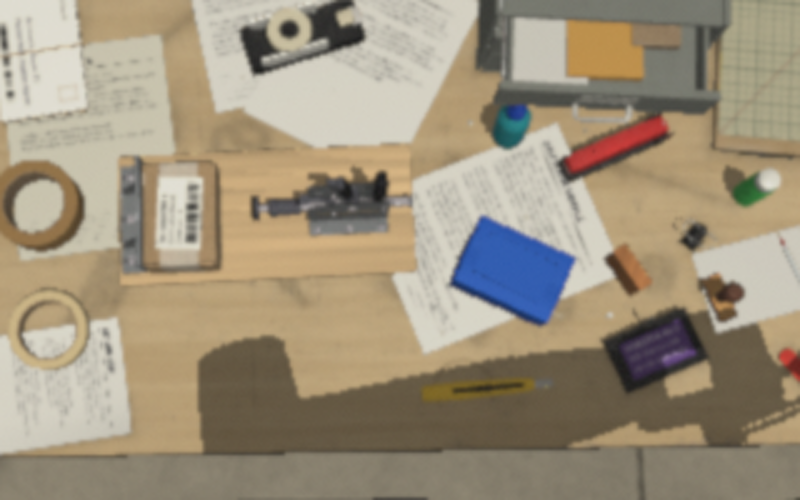

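View pics/side1.png

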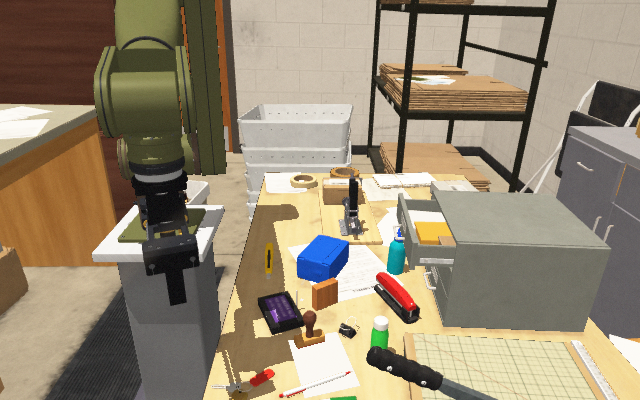

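Candidates for the block: brown block (431,207 in the top view), brown stamp handle (~469,216), brown carton in the press (252,186). The blue box (385,208) is the carton's look-alike. I choose the first. Next I measure the yaws.

```bash
cat >> h.py <<'E'
from scipy.spatial.transform import Rotation as R
def go(p=None,yaw=None):
    """yaw: world angle of tool y axis (tool down); prints fractions from present pose"""
    s=status.observe(); O=np.array(s["orientation"]); P=np.array(s["tool_pos"])
    f=np.zeros(3) if p is None else O.T@(np.array(p)-P)/120
    t=np.zeros(3)
    if yaw is not None:
        best=None
        for k in(0,np.pi):
            y=np.array([np.cos(yaw+k),np.sin(yaw+k),0]); z=np.array([0,0,-1.]); G=np.c_[np.cross(y,z),y,z]
            r=R.from_matrix(O.T@G).as_rotvec()/np.pi
            if best is None or np.linalg.norm(r)<np.linalg.norm(best): best=r
        t=best
    print("pos",P.round(1),"yaw tool y",round(np.arctan2(O[1,1],O[0,1]),3),"w",round(s["width"],1),"gf",round(s["gripper_force"],2),"t",round(s["time_s"],2),"q",np.round(s["joint_pos"],2))
    print("turn",t.round(4),"shift",f.round(4)); return t,f
E
python3 - <<'E'
from h import *
d=snap("top","t2.png")
m=outline_of("top","block")
for r in m[:2]:
    g=np.array(r["region"]).astype(np.uint8); c=max(cv2.findContours(g,0,1)[0],key=cv2.contourArea)
    b=cv2.boxPoints(cv2.minAreaRect(c)); print(r["confidence"],g.sum()); print(np.array([ray(d,q,60)[:2] for q in b]).round(1))
for l in("carton","press","fence"):
  for r in outline_of("top",l)[:2]:
    g=np.array(r["region"]).astype(np.uint8); c=max(cv2.findContours(g,0,1)[0],key=cv2.contourArea)
    b=cv2.boxPoints(cv2.minAreaRect(c)); print(l,r["confidence"],g.sum()); print(np.array([ray(d,q,{"carton":80,"press":15,"fence":75}[l])[:2] for q in b]).round(1))
go([482,-386,200])
E
```

```text
0.73 182
[[ 494.1 -350.5]
 [ 510.9 -379. ]
 [ 459.4 -407.1]
 [ 442.7 -378.8]]
carton 0.77 1326
[[ 459.6 -152.6]
 [ 546.9 -196.8]
 [ 487.  -313.9]
 [ 400.9 -268.9]]
carton 0.62 1268
[[614.7 216.9]
 [613.2 124. ]
 [478.8 123.8]
 [480.2 215.3]]
press 0.89 4430
[[ 643.1  265.4]
 [ 656.4 -120.2]
 [ 482.9 -124.1]
 [ 469.9  254.4]]
press 0.61 320
[[ 340.2 -123. ]
 [ 353.2 -286.3]
 [ 331.4 -287.4]
 [ 318.4 -124.5]]
fence 0.6 421
[[619.6 248.9]
 [619.1 217.8]
 [480.9 216.2]
 [481.4 246.8]]
pos [ 230.1 -607.9  193.4] yaw tool y -1.209 w 95.2 gf 0.0 t 1.25 q [-1.29  0.12  1.65  0.    1.37 -0.08]
turn [0. 0. 0.] shift [ 2.6182 -0.9864 -0.0553]
```

Request:
{"op": "move_arm", "data": {"moves": [[[0, 0, 0, 0.3, -0.1, 0, 1], [0, 0, 0, 0.6, -0.2, 0, 1], [0, 0, 0, 0.9, -0.3, 0, 1], [0, 0, 0, 1, -0.33, 0, 1], [0, 0, 0, 1, -0.33, 0, 1], [0, 0, 0, 1, -0.33, 0, 1], [0, 0, 0, 1, -0.33, 0, 1], [0, 0, 0, 1, -0.33, 0, 1]]]}}

```text
time_s: 2.05
tool_pos: [327.2, -529.3, 193.3]
orientation: [[0.936, 0.352, -0.0], [0.352, -0.936, 0.0], [-0.0, -0.0, -1.0]]
wrist_force: [-0.6, 0.3, 0.1]
width: 95.0
gripper_force: 0.0
```

Request:
{"op": "move_arm", "data": {"moves": [[[0, 0, 0, 0.3, -0.1, 0, 1], [0, 0, 0, 0.6, -0.2, 0, 1], [0, 0, 0, 0.9, -0.3, 0, 1], [0, 0, 0, 1, -0.33, 0, 1], [0, 0, 0, 1, -0.33, 0, 1], [0, 0, 0, 1, -0.33, 0, 1], [0, 0, 0, 1, -0.33, 0, 1], [0, 0, 0, 1, -0.33, 0, 1]]]}}

```text
time_s: 2.85
tool_pos: [425.4, -449.9, 193.3]
orientation: [[0.936, 0.352, -0.0], [0.352, -0.936, -0.0], [-0.0, 0.0, -1.0]]
wrist_force: [-0.1, 0.3, 0.4]
width: 95.0
gripper_force: 0.0
```

Request:
{"op": "move_arm", "data": {"moves": [[[0, 0, 0.04, 0.1, -0.05, 0, 1], [0, 0, 0.08, 0.2, -0.1, 0, 1], [0, 0, 0.12, 0.3, -0.2, 0, 1], [0, 0, 0.16, 0.4, -0.25, 0, 1], [0, 0, 0.2, 0.5, -0.3, 0, 1], [0, 0, 0.24, 0.6, -0.33, 0, 1], [0, 0, 0.28, 0.62, -0.33, 0, 1], [0, 0, 0.32, 0.62, -0.33, 0, 1]]]}}

```text
time_s: 3.65
tool_pos: [481.9, -385.8, 193.4]
orientation: [[0.797, -0.604, -0.0], [-0.604, -0.797, -0.0], [0.0, 0.0, -1.0]]
wrist_force: [-0.4, -0.1, -0.1]
width: 95.4
gripper_force: 0.0
```

```bash
python3 - <<'E'
from h import *
d=snap("wrist","w1.png")
for l in("block",):
    for r in landmark_of("wrist",l)[:2]: print(r["confidence"],r["location"],proj(d,r["location"]))
    for r in spot_in("wrist",l)[:2]: print(r["confidence"],r["location"])
    for r in outline_of("wrist",l)[:1]:
        g=np.array(r["region"]).astype(np.uint8); np.save("g.npy",g)
        c=max(cv2.findContours(g,0,1)[0],key=cv2.contourArea); p=cv2.approxPolyDP(c,4,True)[:,0]; print(p.tolist())
        for z in(0,60): print(z,np.array([ray(d,q.astype(float),z)[:2] for q in p]).round(1).tolist())
print(d["T"])
go([482,-386,120],0.5)
E
```

```text
0.85 [483.4, -383.9, 4.8] [315.61528039 174.02688276]
0.64 [335.7, -177.9, 9.7]
0.6 [484.7, -387.2, 62.4]
[[301, 163], [296, 185], [340, 198], [344, 184], [338, 174]]
0 [[507.5, -376.5], [486.8, -351.1], [432.9, -389.9], [446.5, -406.8], [463.5, -408.5]]
60 [[513.8, -385.9], [496.3, -364.5], [450.8, -397.2], [462.3, -411.5], [476.7, -412.9]]
[[-6.03794494e-01 -7.61865039e-01 -2.34507721e-01  5.47954733e+02]
 [-7.97139271e-01  5.77477802e-01  1.76318947e-01 -4.36842595e+02]
 [ 1.09176191e-03  2.93395723e-01 -9.55990459e-01  3.84646924e+02]
 [ 0.00000000e+00  0.00000000e+00  0.00000000e+00  1.00000000e+00]]
pos [ 481.6 -386.   193.3] yaw tool y -2.213 w 95.2 gf 0.0 t 3.85 q [-0.76  0.05  1.73 -0.    1.36  1.45]
turn [0.     0.     0.1366] shift [ 0.0025 -0.002   0.611 ]
```

View pics/w1.png

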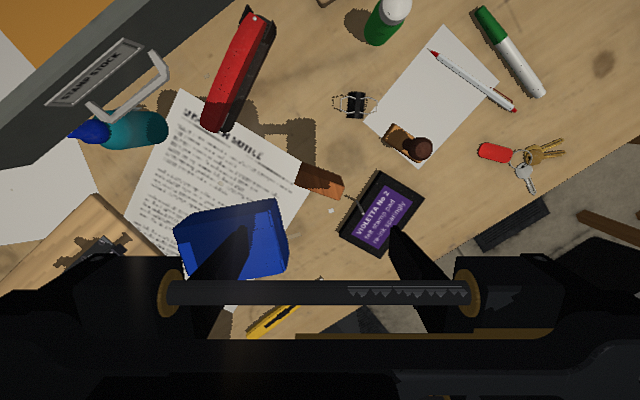

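```bash
python3 - <<'E'
import cv2
im=cv2.imread('pics/w1.png')[140:240,270:430]; cv2.imwrite('pics/w1c.png',cv2.resize(im,None,fx=5,fy=5,interpolation=2))
E
```

```text
(no output)
```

View pics/w1c.png

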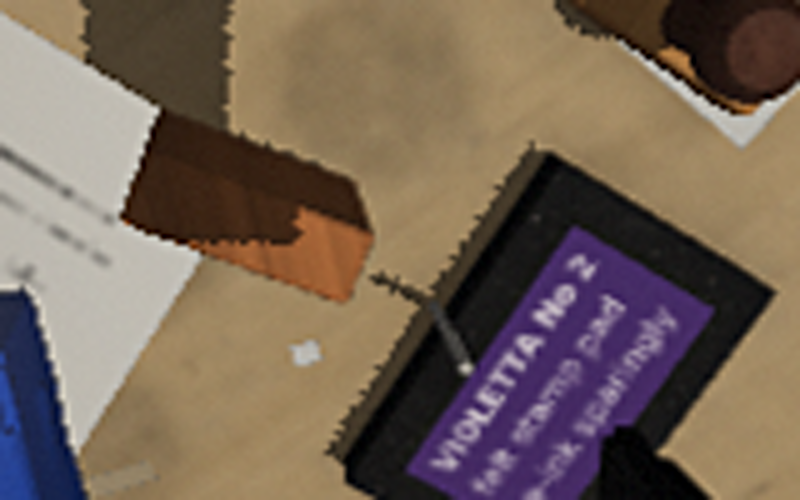

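```bash
python3 - <<'E'
from h import *
d=get_image("wrist")
A,B,C=[ray(d,q,60.)[:2] for q in((294.4,183.6),(340,200),(344.4,187.6))]
print(A,B,C,np.linalg.norm(A-B),np.linalg.norm(B-C),"ctr",(A+C)/2,"yaw",np.arctan2(*(A-B)[::-1]))
for q in((339.5,229),(377.5,170),(424,198)): print(ray(d,q,15.)[:2])
c=(A+C)/2
go([*c,100],np.arctan2(*(A-B)[::-1]))
E
```

```text
[ 498.41561542 -364.06580928] [ 448.53492152 -396.12971553] [ 458.21321723 -409.55481868] 59.29736678191414 16.55000913328289 ctr [ 478.31441633 -386.81031398] yaw 0.5713055035475216
[ 399.27140567 -364.42715996]
[ 439.13176978 -455.97054971]
[ 366.91249366 -486.2726968 ]
pos [ 481.6 -386.   193.3] yaw tool y -2.213 w 95.4 gf 0.0 t 3.9 q [-0.76  0.05  1.73 -0.    1.36  1.45]
turn [0.     0.     0.1137] shift [-0.0178  0.0223  0.7778]
```

Request:
{"op": "move_arm", "data": {"moves": [[[0, 0, 0.04, 0, 0, 0.1, 0.7], [0, 0, 0.08, 0, 0, 0.2, 0.7], [0, 0, 0.12, 0, 0, 0.35, 0.7], [0, 0, 0.12, 0, 0, 0.5, 0.7], [0, 0, 0.12, 0, 0, 0.6, 0.7], [0, 0, 0.12, 0, 0, 0.6, 0.7], [0, 0, 0.12, 0, 0, 0.6, 0.7], [0, 0, 0.12, 0, 0, 0.6, 0.7]]]}}

```text
time_s: 4.7
tool_pos: [482.6, -386.2, 122.7]
orientation: [[0.523, -0.852, 0.002], [-0.852, -0.523, -0.001], [0.002, -0.001, -1.0]]
wrist_force: [0.9, 0.6, 0.9]
width: 80.8
gripper_force: 0.0
```

```bash
python3 - <<'E'
from h import *
d=snap("wrist","w2.png",(200,100,520,340),2.5)
for r in landmark_of("wrist","block")[:1]: print(r["confidence"],r["location"],proj(d,r["location"]))
go([481,-386,40],.55)
E
```

```text
0.89 [484.0, -384.1, 4.8] [315.5145951  188.58604746]
pos [ 482.6 -386.1  122.7] yaw tool y -2.591 w 80.7 gf 0.0 t 4.8 q [-0.76  0.11  1.79  0.    1.24  1.83]
turn [-0.0002 -0.0007  0.0002] shift [-0.0093  0.0115  0.6895]
```

View pics/w2.png

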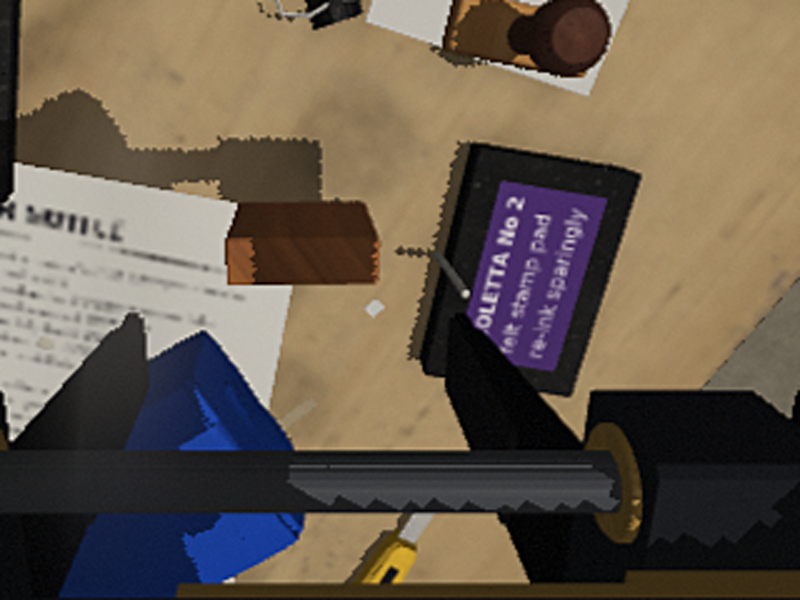

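```bash
python3 - <<'E'
from h import *
d=get_image("wrist")
f=lambda u,v: ray(d,(200+u/2.5,100+v/2.5),60.)[:2]
P=[f(228,285),f(379,284),f(380,238),f(229,236)]; print(np.array(P).round(1)); c=np.mean(P,axis=0); print(c,np.linalg.norm(P[0]-P[1]),np.linalg.norm(P[1]-P[2]))
go([*c,40])
E
```

```text
[[ 498.2 -362.8]
 [ 448.2 -394. ]
 [ 458.3 -409.8]
 [ 507.9 -380.3]]
[ 478.14360557 -386.71340799] 58.98365603713084 18.749283570717978
pos [ 482.5 -386.   122.5] yaw tool y -2.591 w 80.4 gf 0.0 t 4.85 q [-0.76  0.11  1.79  0.    1.24  1.83]
turn [0. 0. 0.] shift [-0.0152  0.0347  0.6878]
```

Request:
{"op": "move_arm", "data": {"moves": [[[0, 0, 0, -0.01, 0.03, 0.1, 0.7], [0, 0, 0, -0.01, 0.03, 0.3, 0.7], [0, 0, 0, -0.01, 0.03, 0.5, 0.7], [0, 0, 0, -0.01, 0.03, 0.69, 0.7], [0, 0, 0, -0.01, 0.03, 0.69, 0.7], [0, 0, 0, -0.01, 0.03, 0.69, 0], [0, 0, 0, -0.01, 0.03, 0.69, 0], [0, 0, 0, -0.01, 0.03, 0.69, 0]]], "squeeze": 12}}

```text
time_s: 5.65
tool_pos: [479.3, -387.3, 40.4]
orientation: [[0.523, -0.852, 0.002], [-0.852, -0.523, -0.002], [0.003, -0.001, -1.0]]
wrist_force: [-1.2, -0.1, 0.4]
width: 62.1
gripper_force: 0.0
```

Request:
{"op": "move_arm", "data": {"moves": [[[0, 0, 0, 0, 0, 0, 0], [0, 0, 0, 0, 0, 0, 0], [0, 0, 0, 0, 0, -0.1, 0], [0, 0, 0, 0, 0, -0.3, 0], [0, 0, 0, 0, 0, -0.5, 0], [0, 0, 0, 0, 0, -0.7, 0], [0, 0, 0, 0, 0, -0.9, 0], [0, 0, 0, 0, 0, -1, 0]]]}}

```text
time_s: 6.45
tool_pos: [479.5, -387.4, 162.5]
orientation: [[0.523, -0.852, 0.004], [-0.852, -0.523, -0.004], [0.005, -0.001, -1.0]]
wrist_force: [-0.2, -1.1, 0.5]
width: 47.4
gripper_force: 0.0
```

```bash
python3 - <<'E'
from h import *
d=snap("wrist","w3.png")
for r in landmark_of("wrist","block")[:2]: print(r["confidence"],r["location"],proj(d,r["location"]))
for r in landmark_of("side","block")[:2]: print(r["confidence"],r["location"])
go([481,-386,40],.55)
E
```

```text
0.71 [482.0, -386.8, -4.9]
pos [ 478.7 -386.8  159.6] yaw tool y -2.591 w 47.2 gf 0.0 t 6.6 q [-0.77  0.07  1.77 -0.    1.3   1.82]
turn [-0.0002 -0.0006  0.0001] shift [ 0.0026 -0.0189  0.997 ]
```

View pics/w3.png

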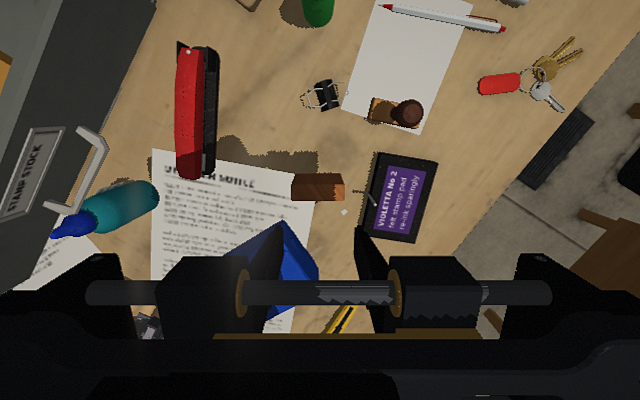

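```bash
python3 - <<'E'
from h import *
d=get_image("wrist")
im=np.array(d["pixels"])[165:215,275:365]; cv2.imwrite('pics/w3c.png',cv2.resize(im,None,fx=8,fy=8,interpolation=2))
d2=get_image("side"); im=np.array(d2["pixels"])[220:340,250:410]; cv2.imwrite('pics/s3c.png',cv2.resize(im,None,fx=5,fy=5,interpolation=2))
print(ray(d,(318,194),60.))
a=cv2.imread('pics/w3c.png'); b=cv2.imread('pics/s3c.png'); a=cv2.resize(a,(500,278)); b=cv2.resize(b,(500,320))
cv2.imwrite('pics/m3.png',np.r_[a,b[:,:500]])
E
```

```text
[ 477.01926294 -385.19249112   60.        ]
```

View pics/m3.png

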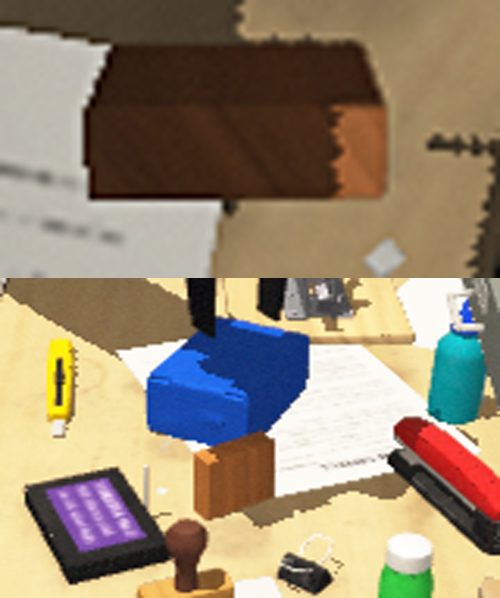

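The block is upright and untouched; the fingers hadn't closed on it when I lifted. I'll retry with a longer dwell.

Request:
{"op": "move_arm", "data": {"moves": [[[0, 0, 0, 0, 0, 0, 0.6], [0, 0, 0, 0, 0, 0, 0.6], [0, 0, 0, 0, 0, 0.1, 0.6], [0, 0, 0, 0, 0, 0.3, 0.6], [0, 0, 0, 0, 0, 0.55, 0.6], [0, 0, 0, 0, 0, 0.8, 0.6], [0, 0, 0, 0, 0, 1, 0.6], [0, 0, 0, 0, 0, 1, 0.6]]]}}

```text
time_s: 7.5
tool_pos: [475.1, -383.4, 32.7]
orientation: [[0.523, -0.852, -0.007], [-0.852, -0.523, 0.007], [-0.01, 0.003, -1.0]]
wrist_force: [-0.1, -0.5, -0.2]
width: 76.0
gripper_force: 0.0
```

Request:
{"op": "move_arm", "data": {"moves": [[[0, 0, 0, 0, 0, 0, 0], [0, 0, 0, 0, 0, 0, -0.5], [0, 0, 0, 0, 0, 0, -1], [0, 0, 0, 0, 0, 0, -1], [0, 0, 0, 0, 0, 0, -1], [0, 0, 0, 0, 0, 0, -1], [0, 0, 0, 0, 0, 0, -1], [0, 0, 0, 0, 0, 0, -1]]], "squeeze": 15}}

```text
time_s: 8.3
tool_pos: [478.5, -386.6, 39.0]
orientation: [[0.523, -0.852, 0.0], [-0.852, -0.523, -0.001], [0.001, -0.0, -1.0]]
wrist_force: [-0.5, -0.3, 1.6]
width: 17.5
gripper_force: 1.0
```

```bash
python3 - <<'E'
from h import *
d=get_image("wrist"); d2=get_image("side")
a=cv2.resize(np.array(d["pixels"]),(560,350)); b=cv2.resize(np.array(d2["pixels"])[180:340,230:550],(500,250))
im=np.zeros((600,560,3),np.uint8); im[:350]=a; im[350:,:500]=b
cv2.imwrite('pics/m4.png',im)
s=status.observe(); print(s["width"],s["gripper_force"],s["tool_pos"])
print(proj(d2,s["tool_pos"]),proj(d,s["tool_pos"]))
E
```

```text
9.163575675308106 1.2288274616003036 [ 478.60315162 -386.68259408   39.01900902]
[324.35009382 290.47989898] [317.03898492 228.66505918]
```

View pics/m4.png

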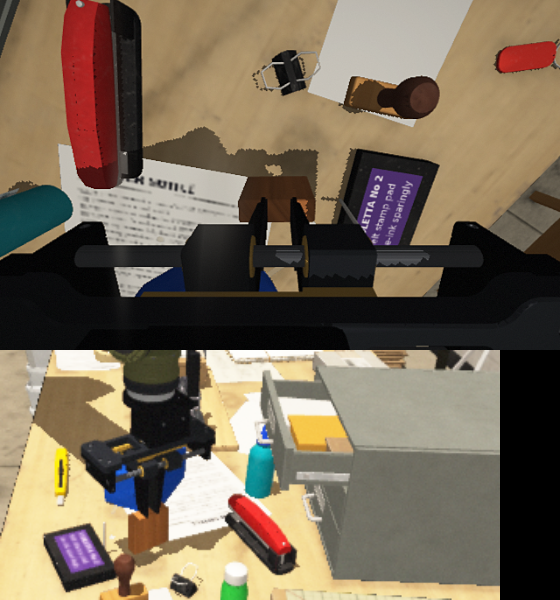

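```bash
cat > fit.py <<'E'
from h import *
from scipy.optimize import minimize
def hullmask(d,x,y,a,z0=0):
    c,s=np.cos(a),np.sin(a)
    P=[proj(d,(x+c*u-s*v,y+s*u+c*v,z0+w)) for u in(-30,30) for v in(-10,10) for w in(0,60)]
    m=np.zeros((1600,2560),np.uint8); h=cv2.convexHull((np.array(P,np.float32)*4).astype(np.int32)); cv2.fillConvexPoly(m,h,1)
    return cv2.resize(m.astype(np.float32),(640,400),interpolation=cv2.INTER_AREA)
def fit(views,x0):
    f=lambda p:sum(-(np.minimum(h,g).sum()/np.maximum(h,g).sum()) for d,g in views for h in[hullmask(d,*p)])
    r=minimize(f,x0,method="Nelder-Mead",options=dict(initial_simplex=np.array(x0)+np.array([[0,0,0],[15,0,0],[0,15,0],[0,0,.2]]))); return r.x.round(2),-r.fun
E
python3 - <<'E'
from fit import *
d={}; v={}
for c in("side","wrist"):
    d[c]=get_image(c); o=outline_of(c,"block")
    if o: g=np.array(o[0]["region"]).astype(np.float32); v[c]=(d[c],g); ys,xs=np.nonzero(g); print(c,o[0]["confidence"],g.sum(),xs.min(),xs.max(),ys.min(),ys.max()); print(fit([v[c]],[480,-386,.55]))
if len(v)==2: print(fit(list(v.values()),[480,-386,.55]))
s=status.observe(); P=np.array(s["tool_pos"]);O=s["orientation"]
for c in d:
    print(c,"tips",[proj(d[c],P+O@np.array([0,k*s["width"]/2,17])).round(1) for k in(-1,1)])
a=np.array(d["side"]["pixels"])[255:315,290:360]; b=np.array(d["wrist"]["pixels"])[190:260,265:370]
a=cv2.resize(a,None,fx=6,fy=6,interpolation=0); b=cv2.resize(b,None,fx=3.6,fy=3.6,interpolation=0)
im=np.zeros((360,800,3),np.uint8); im[:360,:420]=a; im[:b.shape[0],420:420+b.shape[1]]=b[:, :380]; cv2.imwrite('pics/m5.png',im)
E
```

```text
side 0.81 564.0 312 337 280 309
(array([ 481.15, -387.25,    0.69]), np.float64(0.7995720505714417))
wrist 0.56 3648.0 272 360 200 254
(array([ 478.53, -386.31,    0.56]), np.float64(0.7921393513679504))
(array([ 479.09, -386.73,    0.55]), np.float64(1.5559636354446411))
side tips [array([324.4, 296.6]), array([324.1, 296.7])]
wrist tips [array([316.6, 220.2]), array([317.6, 220.2])]
```

View pics/m5.png

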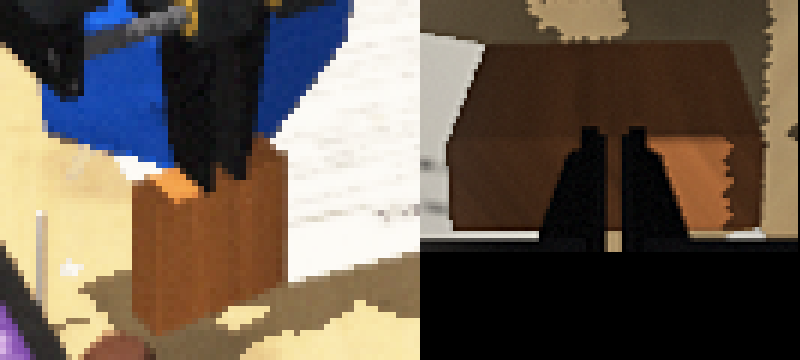

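```bash
python3 - <<'E'
from h import *
s=status.observe(); P=np.array(s["tool_pos"]);O=np.array(s["orientation"]); print(s["width"],s["wrist_force"],ctrl.finger_overhang)
dw=get_image("wrist"); ds=get_image("side")
for k in range(-40,21,10):
    print(k,"wrist",[proj(dw,P+O@np.array([x,w,k])).round(1) for x in(-10,10) for w in(-5,5)],"side",[proj(ds,P+O@np.array([x,0,k])).round(1) for x in(-10,10)])
E
```

```text
0.7440133645153756 [-0.60716729  0.05671169  3.50889668] 17.0
-40 wrist [array([308.8, 269.6]), array([324.9, 269.6]), array([308.5, 240.3]), array([325.2, 240.3])] side [array([322.3, 273.5]), array([327.1, 277.9])]
-30 wrist [array([309.3, 261.3]), array([324.5, 261.3]), array([309. , 233.3]), array([324.8, 233.3])] side [array([322.2, 277.2]), array([327. , 281.7])]
-20 wrist [array([309.7, 253.8]), array([324.2, 253.8]), array([309.5, 227. ]), array([324.4, 227. ])] side [array([322.1, 280.9]), array([327. , 285.4])]
-10 wrist [array([310.1, 247. ]), array([323.9, 247. ]), array([309.9, 221.3]), array([324.1, 221.3])] side [array([322.1, 284.6]), array([326.9, 289.1])]
0 wrist [array([310.5, 240.9]), array([323.6, 240.9]), array([310.3, 216.2]), array([323.8, 216.2])] side [array([322. , 288.2]), array([326.8, 292.8])]
10 wrist [array([310.8, 235.3]), array([323.4, 235.3]), array([310.6, 211.5]), array([323.6, 211.5])] side [array([321.9, 291.8]), array([326.7, 296.4])]
20 wrist [array([311.1, 230.1]), array([323.2, 230.1]), array([310.9, 207.3]), array([323.3, 207.3])] side [array([321.9, 295.4]), array([326.6, 300. ])]
```

Request:
{"op": "move_arm", "data": {"moves": [[[0, 0, 0, 0, 0, -0.1, -1], [0, 0, 0, 0, 0, -0.2, 0.6], [0, 0, 0, 0, 0, -0.2, 0.6], [0, 0, 0, 0, 0, -0.2, 0.6], [0, 0, 0, 0, 0, -0.2, 0.6], [0, 0, 0, 0, 0, -0.2, 0.6], [0, 0, 0, 0, 0, -0.2, 0.6], [0, 0, 0, 0, 0, -0.2, 0.6]]]}}

```text
time_s: 9.5
tool_pos: [478.2, -386.2, 62.2]
orientation: [[0.523, -0.852, -0.0], [-0.852, -0.523, 0.0], [-0.001, 0.0, -1.0]]
wrist_force: [-0.3, -0.1, -0.2]
width: 51.3
gripper_force: 0.0
```

```bash
python3 - <<'E'
from fit import *
d=get_image("wrist"); o=outline_of("wrist","block")
for r in o[:1]:
    g=np.array(r["region"]).astype(np.float32); print(r["confidence"],g.sum(),fit([(d,g)],[480,-386,.55]))
t,f=go([479,-387,20],.55)
im=cv2.cvtColor(np.array(d["pixels"]),cv2.COLOR_BGR2GRAY)
for r in range(214,240,2): # dark runs
    x=np.nonzero(im[r]<25)[0]; sp=np.split(x,np.nonzero(np.diff(x)>1)[0]+1); print(r,[(int(q[0]),int(q[-1])) for q in sp if len(q)>1][:8])
E
```

```text
0.91 3366.0 (array([ 478.5 , -386.52,    0.57]), np.float64(0.935589075088501))
pos [ 478.3 -386.3   62.4] yaw tool y -2.591 w 58.6 gf 0.0 t 9.6 q [-0.77  0.16  1.84 -0.    1.14  1.82]
turn [0.     0.0001 0.0001] shift [ 0.0081 -0.0023  0.3532]
214 [(387, 393), (471, 472)]
216 [(387, 392), (404, 405), (461, 462)]
218 [(386, 392), (460, 462), (469, 471)]
220 [(387, 391), (403, 404), (460, 461)]
222 [(389, 391), (393, 394), (402, 403), (459, 462), (468, 469)]
224 [(390, 391), (393, 394), (399, 400), (460, 462), (467, 469)]
226 [(273, 277), (360, 363), (384, 385), (394, 395), (465, 467)]
228 [(358, 363), (384, 386), (393, 394), (400, 402)]
230 [(357, 364), (383, 388), (394, 395), (397, 399), (465, 466)]
232 [(357, 367), (383, 388), (396, 397), (399, 400), (465, 466)]
234 [(357, 369), (382, 390), (397, 400)]
236 [(357, 371), (382, 387), (389, 391)]
238 [(357, 372), (381, 392)]
```

Request:
{"op": "move_arm", "data": {"moves": [[[0, 0, 0, 0, 0, 0, 0.7], [0, 0, 0, 0, 0, 0, 0.7], [0, 0, 0, 0, 0, 0, 0.7], [0, 0, 0, 0, 0, 0.05, 0.7], [0, 0, 0, 0, 0, 0.12, 0.7], [0, 0, 0, 0, 0, 0.2, 0.7], [0, 0, 0, 0, 0, 0.27, 0.7], [0, 0, 0, 0, 0, 0.27, 0.7]]]}}

```text
time_s: 10.4
tool_pos: [477.1, -385.2, 27.7]
orientation: [[0.523, -0.852, -0.003], [-0.852, -0.523, 0.003], [-0.004, 0.001, -1.0]]
wrist_force: [-0.1, -0.0, 0.3]
width: 81.0
gripper_force: 0.0
```

Request:
{"op": "move_arm", "data": {"moves": [[[0, 0, 0, 0, 0, 0, 0.6], [0, 0, 0, 0, 0, 0, 0.4], [0, 0, 0, 0, 0, 0, 0.2], [0, 0, 0, 0, 0, 0, 0], [0, 0, 0, 0, 0, 0, 0], [0, 0, 0, 0, 0, 0, 0], [0, 0, 0, 0, 0, 0, 0], [0, 0, 0, 0, 0, 0, 0]]]}}

```text
time_s: 11.2
tool_pos: [478.7, -386.7, 30.8]
orientation: [[0.523, -0.852, 0.001], [-0.852, -0.523, -0.001], [0.001, -0.0, -1.0]]
wrist_force: [1.4, 0.3, 3.1]
width: 59.7
gripper_force: 15.0
```

Request:
{"op": "move_arm", "data": {"moves": [[[0, 0, 0, 0, 0, 0, 0.5], [0, 0, 0, 0, 0, 0, 0.5], [0, 0, 0, 0, 0, 0, 0.5], [0, 0, 0, 0, 0, 0.04, 0.5], [0, 0, 0, 0, 0, 0.08, 0.5], [0, 0, 0, 0, 0, 0.12, 0.5], [0, 0, 0, 0, 0, 0.12, 0.5], [0, 0, 0, 0, 0, 0.12, 0.5]]]}}

```text
time_s: 12.0
tool_pos: [478.2, -386.2, 15.3]
orientation: [[0.523, -0.852, -0.001], [-0.852, -0.523, 0.001], [-0.001, 0.0, -1.0]]
wrist_force: [-0.0, 1.1, -0.6]
width: 71.1
gripper_force: 0.0
```

Request:
{"op": "move_arm", "data": {"moves": [[[0, 0, 0, 0, 0, 0, 0.4], [0, 0, 0, 0, 0, 0, 0.2], [0, 0, 0, 0, 0, 0, 0], [0, 0, 0, 0, 0, 0, 0], [0, 0, 0, 0, 0, 0, 0], [0, 0, 0, 0, 0, 0, 0], [0, 0, 0, 0, 0, 0, 0], [0, 0, 0, 0, 0, 0, 0]]]}}

```text
time_s: 12.8
tool_pos: [478.5, -386.5, 16.0]
orientation: [[0.523, -0.852, 0.0], [-0.852, -0.523, -0.0], [0.0, -0.0, -1.0]]
wrist_force: [0.5, 0.0, 1.6]
width: 59.9
gripper_force: 15.0
```

```bash
python3 - <<'E'
from h import *
print(status.observe()["wrist_force"])
go([479,-387,150])
E
```

```text
[0.502568   0.04903786 1.55122524]
pos [ 478.5 -386.5   16. ] yaw tool y -2.591 w 59.9 gf 15.0 t 12.8 q [-0.77  0.22  1.86  0.    1.06  1.82]
turn [0. 0. 0.] shift [ 0.0058 -0.0016 -1.1163]
```

Request:
{"op": "move_arm", "data": {"moves": [[[0, 0, 0, 0, 0, -0.05, 0], [0, 0, 0, 0, 0, -0.15, 0], [0, 0, 0, 0, 0, -0.3, 0], [0, 0, 0, 0, 0, -0.5, 0], [0, 0, 0, 0, 0, -0.7, 0], [0, 0, 0, 0, 0, -0.9, 0], [0, 0, 0, 0, 0, -1, 0], [0, 0, 0, 0, 0, -1, 0]]]}}

```text
time_s: 13.6
tool_pos: [479.5, -387.5, 138.8]
orientation: [[0.523, -0.852, 0.004], [-0.852, -0.523, -0.003], [0.005, -0.001, -1.0]]
wrist_force: [-0.1, 0.4, -0.5]
width: 59.9
gripper_force: 15.0
```

```bash
python3 - <<'E'
from fit import *
d=get_image("top"); A=[]
for c in("top","side"):
  d=get_image(c)
  for l in("pad_face","fence","carton","handle_grip","trigger_grip","press"):
    q=[r for r in landmark_of(c,l) if r["location"][1]>-150]
    if q: print(c,l,np.round(q[0]["location"],1),round(q[0]["confidence"],2))
# board edges in top image: hough-free: outline lines via press mask at z=15
d=get_image("top")
d2=get_image("side"); r=[q for q in landmark_of("side","block")]; print([ (np.round(q["location"]),q["confidence"]) for q in r[:2]])
go([562,100,140],np.pi+.03)
E
```

```text
top pad_face [563.3  81.9  48.5] 0.62
top fence [557.7 219.2  15. ] 0.88
top carton [550.3 177.6  13.9] 0.89
top handle_grip [570.1 -79.9 148.1] 0.83
top trigger_grip [563.1 -24.3 145.6] 0.48
top press [5.682e+02 4.430e+01 3.000e-01] 0.93
side handle_grip [571.6 -80.7 150.2] 0.82
side press [564.7  44.6   1.8] 0.56
[(array([ 480., -385.,  116.]), 0.64)]
pos [ 478.4 -386.4  135.8] yaw tool y -2.591 w 59.8 gf 15.0 t 14.5 q [-0.77  0.09  1.79  0.    1.27  1.82]
turn [-0.     -0.      0.1656] shift [-3.0904 -2.7137 -0.0351]
```

Request:
{"op": "move_arm", "data": {"moves": [[[0, 0, 0, -0.02, -0.02, -0.15, 0], [0, 0, 0, -0.06, -0.05, -0.35, 0], [0, 0, 0, -0.14, -0.12, -0.55, 0], [0, 0, 0, -0.24, -0.2, -0.75, 0], [0, 0, 0, -0.36, -0.3, -0.85, 0], [0, 0, 0, -0.48, -0.42, -0.85, 0], [0, 0, 0, -0.62, -0.54, -0.85, 0], [0, 0, 0, -0.74, -0.65, -0.85, 0]]]}}

```text
time_s: 15.3
tool_pos: [498.3, -268.3, 237.3]
orientation: [[0.523, -0.852, -0.001], [-0.852, -0.523, 0.001], [-0.001, 0.0, -1.0]]
wrist_force: [0.2, 0.5, -0.0]
width: 59.6
gripper_force: 15.0
```

Request:
{"op": "move_arm", "data": {"moves": [[[0, 0, 0, -0.13, -0.11, 0, 0], [0, 0, 0, -0.26, -0.22, 0, 0], [0, 0, 0, -0.39, -0.34, 0, 0], [0, 0, 0, -0.52, -0.45, 0, 0], [0, 0, 0, -0.65, -0.57, 0, 0], [0, 0, 0, -0.78, -0.68, 0, 0], [0, 0, 0, -0.9, -0.79, 0, 0], [0, 0, 0, -1, -0.88, 0, 0]]]}}

```text
time_s: 16.1
tool_pos: [525.4, -110.8, 237.2]
orientation: [[0.524, -0.852, -0.001], [-0.852, -0.524, 0.0], [-0.001, 0.0, -1.0]]
wrist_force: [-0.1, 0.4, 0.5]
width: 59.9
gripper_force: 15.0
```

Request:
{"op": "move_arm", "data": {"moves": [[[0, 0, 0.02, -0.13, -0.11, 0, 0], [0, 0, 0.04, -0.26, -0.22, 0, 0], [0, 0, 0.06, -0.39, -0.34, 0, 0], [0, 0, 0.08, -0.52, -0.45, 0, 0], [0, 0, 0.1, -0.65, -0.57, 0, 0], [0, 0, 0.12, -0.78, -0.68, 0, 0], [0, 0, 0.14, -0.9, -0.79, 0, 0], [0, 0, 0.16, -1, -0.88, 0, 0]]]}}

```text
time_s: 16.9
tool_pos: [548.5, 4.5, 235.9]
orientation: [[0.114, -0.993, 0.006], [-0.993, -0.114, 0.042], [-0.041, -0.011, -0.999]]
wrist_force: [0.6, -0.4, -0.1]
width: 60.1
gripper_force: 15.0
```

```bash
python3 - <<'E'
from h import *
go([563,104,140],np.pi+.04)
E
```

```text
pos [548.5   4.5 235.9] yaw tool y -3.027 w 60.1 gf 15.0 t 16.9 q [-0.11 -0.13  1.83  0.04  1.44  2.91]
turn [-0.003   0.0133  0.0237] shift [-0.7759 -0.2061  0.834 ]
```

Request:
{"op": "move_arm", "data": {"moves": [[[0, 0, -0.045, 0, 0, 0, 0], [0, 0, -0.09, 0, 0, 0, 0], [0, 0, -0.135, 0, 0, 0, 0], [0, 0, -0.18, 0, 0, 0, 0], [0, 0, -0.225, 0, 0, 0, 0], [0, 0, -0.27, 0, 0, 0, 0], [0, 0, -0.315, 0, 0, 0, 0], [0, 0, -0.36, 0, 0, 0, 0]]]}}

```text
time_s: 17.7
tool_pos: [548.1, 2.1, 235.7]
orientation: [[0.948, -0.318, 0.006], [-0.318, -0.947, 0.041], [-0.008, -0.041, -0.999]]
wrist_force: [0.1, 0.4, -0.5]
width: 60.0
gripper_force: 15.0
```

Request:
{"op": "move_arm", "data": {"moves": [[[0, 0, -0.045, 0, 0, 0, 0], [0, 0, -0.09, 0, 0, 0, 0], [0, 0, -0.135, 0, 0, 0, 0], [0, 0, -0.18, 0, 0, 0, 0], [0, 0, -0.225, 0, 0, 0, 0], [0, 0, -0.27, 0, 0, 0, 0], [0, 0, -0.315, 0, 0, 0, 0], [0, 0, -0.36, 0, 0, 0, 0]]]}}

```text
time_s: 18.5
tool_pos: [548.1, 2.0, 235.7]
orientation: [[0.691, 0.723, 0.006], [0.722, -0.691, 0.041], [0.034, -0.024, -0.999]]
wrist_force: [0.2, 0.2, -0.3]
width: 60.3
gripper_force: 15.0
```

```bash
python3 - <<'E'
from h import *
print(np.round(status.observe()["orientation"],3))
go([563,104,140],.04)
E
```

```text
[[ 0.691  0.723  0.006]
 [ 0.722 -0.691  0.041]
 [ 0.034 -0.024 -0.999]]
pos [548.1   2.  235.7] yaw tool y -0.763 w 60.3 gf 15.0 t 18.5 q [-0.12 -0.13  1.83  0.04  1.44  0.64]
turn [-0.003  -0.0133 -0.2557] shift [ 0.6719 -0.4779  0.833 ]
```

Rotate the rest, level out, and move above the gap.

Request:
{"op": "move_arm", "data": {"moves": [[[0, -0.002, -0.04, 0.08, -0.06, 0, 0], [0, -0.004, -0.08, 0.17, -0.12, 0, 0], [-0.001, -0.006, -0.12, 0.26, -0.18, 0, 0], [-0.001, -0.008, -0.16, 0.35, -0.25, 0, 0], [-0.002, -0.01, -0.2, 0.45, -0.32, 0, 0], [-0.003, -0.013, -0.24, 0.55, -0.39, 0, 0], [-0.003, -0.013, -0.256, 0.64, -0.46, 0, 0], [-0.003, -0.013, -0.256, 0.67, -0.48, 0, 0]]]}}

```text
time_s: 19.3
tool_pos: [562.7, 101.5, 240.1]
orientation: [[-0.036, 0.999, 0.0], [0.999, 0.036, 0.001], [0.001, 0.0, -1.0]]
wrist_force: [-0.0, -0.7, 0.2]
width: 59.9
gripper_force: 15.0
```

```bash
python3 - <<'E'
from h import *
d=snap("wrist","w6.png")
for l in("pad_face","fence","carton","press","block","handle_grip","trigger_grip"):
    for r in landmark_of("wrist",l)[:1]: print(l,np.round(r["location"],1),round(r["confidence"],2))
print(np.round(status.observe()["orientation"],3)); go([563,104,140],.04)
E
```

```text
pad_face [565.6  86.1  48.6] 0.79
fence [558.6 221.7  15.1] 0.9
carton [ 479.2 -241.3    3.4] 0.74
press [561.8  45.   -2.9] 0.66
block [567.1 103.  223.1] 0.95
handle_grip [564.4 -73.8 149.8] 0.91
trigger_grip [566.2 -30.6 149.7] 0.54
[[-0.037  0.999  0.   ]
 [ 0.999  0.037  0.001]
 [ 0.001  0.    -1.   ]]
pos [562.7 101.  240.2] yaw tool y 0.037 w 59.9 gf 15.0 t 19.7 q [ 0.08 -0.07  1.77  0.    1.44  0.05]
turn [ 0.0001 -0.0002 -0.001 ] shift [0.0243 0.0033 0.835 ]
```

Request:
{"op": "move_arm", "data": {"moves": [[[0, 0, -0.001, 0.03, 0, 0.1, 0], [0, 0, -0.001, 0.03, 0, 0.25, 0], [0, 0, -0.001, 0.03, 0, 0.4, 0], [0, 0, -0.001, 0.03, 0, 0.55, 0], [0, 0, -0.001, 0.03, 0, 0.7, 0], [0, 0, -0.001, 0.03, 0, 0.8, 0], [0, 0, -0.001, 0.03, 0, 0.9, 0], [0, 0, -0.001, 0.03, 0, 0.9, 0]]]}}

```text
time_s: 20.5
tool_pos: [561.2, 105.1, 129.9]
orientation: [[-0.041, 0.999, -0.003], [0.999, 0.041, 0.0], [0.001, -0.003, -1.0]]
wrist_force: [-0.4, -1.1, -0.4]
width: 60.0
gripper_force: 15.0
```

```bash
python3 - <<'E'
from h import *
for c in ("wrist","side"):
  d=snap(c,c+"7.png")
  for l in("pad_face","fence","carton","block"):
    for r in landmark_of(c,l)[:2]: print(c,l,np.round(r["location"],1),round(r["confidence"],2))
    for r in outline_of(c,l)[:1]:
        g=np.array(r["region"]); ys,xs=np.nonzero(g); print("  mask",g.sum(),xs.min(),xs.max(),ys.min(),ys.max())
go([563,104.5,33],.04)
E
```

```text
wrist fence [558.  219.5  13. ] 0.92
  mask 5150 236 406 38 74
wrist carton [551.9 169.6  11.8] 0.64
  mask 16350 235 392 70 182
wrist block [563.7 106.1 116.9] 0.66
  mask 5626 269 369 211 273
side pad_face [564.1  81.8  43.3] 0.56
side fence [ 336.1 -209.1   -0.5] 0.55
  mask 19 350 353 175 180
side carton [ 483.3 -240.3    1.3] 0.96
side carton [551.5 171.6  13. ] 0.8
  mask 696 322 361 178 203
side block [565.5 101.4 113.4] 0.84
  mask 1232 374 419 272 323
pos [562.5 105.2 132.2] yaw tool y 0.041 w 59.6 gf 15.0 t 21.4 q [ 0.09 -0.    1.89  0.    1.26  0.05]
turn [ 0.0001 -0.0002  0.0003] shift [-0.0065  0.0033  0.8264]
```

View pics/wrist7.png

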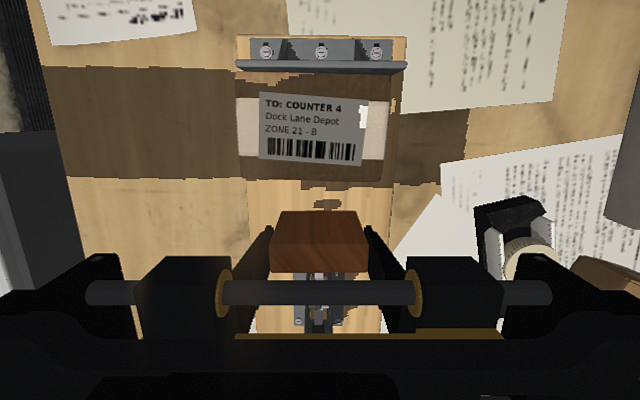

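The block is held squarely (320,240), the carton's front top edge lies at row ~182 (columns 239–383), the fence at rows 60–73, and the rod runs below the block at (318,300).

```bash
python3 - <<'E'
from h import *
d=get_image("wrist")
for q,z in(((239,178),80.),((311,180.5),80.),((383,182.5),80.),((237,70),75.),((405,74),75.)): print(q,ray(d,q,z).round(1))
E
```

```text
(239, 178) [489.8 127.5  80. ]
(311, 180.5) [554.7 127.9  80. ]
(383, 182.5) [619.8 128.8  80. ]
(237, 70) [490.6 217.5  75. ]
(405, 74) [629.  220.2  75. ]
```

Request:
{"op": "move_arm", "data": {"moves": [[[0, 0, 0, 0, 0, 0.1, 0], [0, 0, 0, 0, 0, 0.22, 0], [0, 0, 0, 0, 0, 0.36, 0], [0, 0, 0, 0, 0, 0.5, 0], [0, 0, 0, 0, 0, 0.62, 0], [0, 0, 0, 0, 0, 0.72, 0], [0, 0, 0, 0, 0, 0.77, 0], [0, 0, 0, 0, 0, 0.79, 0]]]}}

```text
time_s: 22.25
tool_pos: [562.2, 105.2, 36.4]
orientation: [[-0.041, 0.999, -0.001], [0.999, 0.041, 0.001], [0.001, -0.001, -1.0]]
wrist_force: [0.0, 0.5, 0.1]
width: 60.2
gripper_force: 15.0
```

Request:
{"op": "move_arm", "data": {"moves": [[[0, 0, 0, 0, 0, 0, 0], [0, 0, 0, 0, 0, 0, 0], [0, 0, 0, 0, 0, 0.01, 0], [0, 0, 0, 0, 0, 0.02, 0], [0, 0, 0, 0, 0, 0.03, 0], [0, 0, 0, 0, 0, 0.04, 0], [0, 0, 0, 0, 0, 0.045, 0], [0, 0, 0, 0, 0, 0.045, 0]]]}}

```text
time_s: 23.05
tool_pos: [562.4, 105.3, 31.8]
orientation: [[-0.041, 0.999, 0.0], [0.999, 0.041, 0.001], [0.001, 0.0, -1.0]]
wrist_force: [-0.2, -0.5, -0.2]
width: 59.8
gripper_force: 15.0
```

Request:
{"op": "move_arm", "data": {"moves": [[[0, 0, 0, 0, 0, 0.01, 0], [0, 0, 0, 0, 0, 0.01, 0], [0, 0, 0, 0, 0, 0.01, 0.2], [0, 0, 0, 0, 0, 0.01, 0.3], [0, 0, 0, 0, 0, 0.01, 0.4], [0, 0, 0, 0, 0, 0.01, 0.5], [0, 0, 0, 0, 0, 0.01, 0.6], [0, 0, 0, 0, 0, 0.01, 0.6]]]}}

```text
time_s: 23.85
tool_pos: [562.6, 105.3, 30.8]
orientation: [[-0.041, 0.999, 0.0], [0.999, 0.041, 0.001], [0.001, 0.0, -1.0]]
wrist_force: [0.1, 0.2, 0.2]
width: 75.3
gripper_force: 0.0
```

Request:
{"op": "move_arm", "data": {"moves": [[[0, 0, 0, 0, 0, 0, 0.6], [0, 0, 0, 0, 0, -0.05, 0.6], [0, 0, 0, 0, 0, -0.15, 0.6], [0, 0, 0, 0, 0, -0.3, 0.6], [0, 0, 0, 0, 0, -0.5, 0.6], [0, 0, 0, 0, 0, -0.7, 0.6], [0, 0, 0, 0, 0, -0.9, 0.6], [0, 0, 0, 0, 0, -1, 0.6]]]}}

```text
time_s: 24.65
tool_pos: [564.2, 105.4, 154.9]
orientation: [[-0.041, 0.999, 0.006], [0.999, 0.041, 0.001], [0.001, 0.006, -1.0]]
wrist_force: [-0.1, 0.2, 0.5]
width: 76.0
gripper_force: 0.0
```

```bash
python3 - <<'E'
from fit import *
d=get_image("wrist"); o=outline_of("wrist","block")
for r in o[:1]:
    g=np.array(r["region"]).astype(np.float32)
    f=lambda p:-(lambda h:np.minimum(h,g).sum()/np.maximum(h,g).sum())(hullmask(d,*p,z0=15))
    x0=np.array([563,105,.04]); q=minimize(f,x0,method="Nelder-Mead",options=dict(initial_simplex=x0+np.array([[0,0,0],[8,0,0],[0,8,0],[0,0,.15]]))); print(r["confidence"],g.sum(),q.x,-q.fun)
for c in("wrist","side"):
  get_image(c)
  for l in("block","pad_face","trigger_grip","handle_grip"):
    for r in landmark_of(c,l)[:1]: print(c,l,np.round(r["location"],1),round(r["confidence"],2))
go([568,-64,230],.04+np.pi/2)
E
```

```text
0.74 1699.0 [5.62790621e+02 1.03264764e+02 5.24051443e-02] 0.9372801780700684
wrist block [566.8 106.4  19.7] 0.95
wrist pad_face [566.8  80.9  46.2] 0.9
wrist handle_grip [565.2  83.8  50.5] 0.65
side block [566.5 104.3  10.9] 0.74
side pad_face [564.1  84.9  46.1] 0.52
side trigger_grip [564.6 -22.4 146.2] 0.43
side handle_grip [568.  -79.  147.1] 0.84
pos [562.3 105.2 150.2] yaw tool y 0.041 w 76.0 gf 0.0 t 25.25 q [ 0.09 -0.02  1.87  0.    1.29  0.05]
turn [ 0.000e+00 -3.000e-04 -4.997e-01] shift [-1.4099 -0.0104 -0.6664]
```

Request:
{"op": "move_arm", "data": {"moves": [[[0, 0, 0, 0, 0, -0.2, 0.6], [0, 0, 0, -0.02, 0, -0.45, 1], [0, 0, -0.04, -0.1, 0, -0.7, 1], [0, 0, -0.08, -0.22, 0, -0.75, 1], [0, 0, -0.12, -0.38, 0, -0.75, 1], [0, 0, -0.16, -0.56, 0, -0.75, 1], [0, 0, -0.2, -0.76, 0, -0.75, 1], [0, 0, -0.24, -0.96, 0, -0.75, 1]]]}}

```text
time_s: 26.05
tool_pos: [567.2, -10.8, 240.6]
orientation: [[-0.718, 0.696, 0.0], [0.696, 0.718, 0.001], [0.0, 0.001, -1.0]]
wrist_force: [-0.4, 0.1, -0.3]
width: 95.0
gripper_force: 0.0
```

```bash
python3 - <<'E'
from h import *
go([569.5,-64,220],.04+np.pi/2)
E
```

```text
pos [567.2 -10.8 240.6] yaw tool y 0.8 w 95.0 gf 0.0 t 26.05 q [-0.11 -0.08  1.78  0.    1.44 -0.91]
turn [ 0.0003  0.     -0.2579] shift [-0.3226 -0.305   0.1713]
```

Request:
{"op": "move_arm", "data": {"moves": [[[0, 0, -0.04, -0.05, -0.05, 0, 1], [0, 0, -0.08, -0.1, -0.1, 0, 1], [0, 0, -0.12, -0.16, -0.15, 0, 1], [0, 0, -0.16, -0.22, -0.2, 0, 1], [0, 0, -0.2, -0.28, -0.26, 0, 1], [0, 0, -0.24, -0.32, -0.3, 0, 1], [0, 0, -0.258, -0.32, -0.3, 0, 1], [0, 0, -0.258, -0.32, -0.3, 0, 1]]]}}

```text
time_s: 26.85
tool_pos: [569.4, -62.8, 240.4]
orientation: [[-0.999, -0.034, 0.0], [-0.034, 0.999, 0.001], [-0.0, 0.001, -1.0]]
wrist_force: [0.3, -0.7, -0.5]
width: 95.1
gripper_force: 0.0
```

```bash
python3 - <<'E'
from h import *
for c in("wrist","side"):
  d=get_image(c)
  for l in("handle_grip","trigger_grip","pad_face","block"):
    for r in landmark_of(c,l)[:1]: print(c,l,np.round(r["location"],1),round(r["confidence"],2))
go([569.5,-64,150],.04+np.pi/2)
E
```

```text
wrist handle_grip [565.2 -76.4 150. ] 0.61
wrist pad_face [565.   86.4  48.1] 0.65
wrist block [566.1 104.2  20. ] 0.93
side handle_grip [571.5 -79.6 147.3] 0.96
side trigger_grip [553.9 175.2  12.5] 0.6
side pad_face [563.7  83.7  45.3] 0.36
side block [5.658e+02 4.290e+01 1.000e-01] 0.73
pos [569.5 -62.5 240.7] yaw tool y 1.605 w 95.0 gf 0.0 t 27.35 q [-0.2  -0.07  1.77  0.    1.44 -1.81]
turn [ 0.0003  0.0002 -0.0017] shift [ 6.000e-04 -1.320e-02  7.557e-01]
```

Request:
{"op": "move_arm", "data": {"moves": [[[0, 0, 0, 0, 0, 0.1, 1], [0, 0, 0, 0, 0, 0.25, 1], [0, 0, 0, 0, 0, 0.4, 1], [0, 0, 0, 0, 0, 0.55, 1], [0, 0, 0, 0, 0, 0.7, 1], [0, 0, 0, 0, 0, 0.8, 1], [0, 0, 0, 0, 0, 0.85, 1], [0, 0, 0, 0, 0, 0.85, 1]]]}}

```text
time_s: 28.15
tool_pos: [568.9, -62.4, 137.5]
orientation: [[-0.999, -0.035, -0.001], [-0.035, 0.999, 0.001], [0.001, 0.001, -1.0]]
wrist_force: [-0.5, -0.5, -0.1]
width: 95.1
gripper_force: 0.0
```

Request:
{"op": "move_arm", "data": {"moves": [[[0, 0, 0, 0, 0, 0, 1], [0, 0, 0, 0, 0, 0.04, 1], [0, 0, 0, 0, 0, 0.08, 1], [0, 0, 0, 0, 0, 0.12, 1], [0, 0, 0, 0, 0, 0.16, 1], [0, 0, 0, 0, 0, 0.2, 1], [0, 0, 0, 0, 0, 0.22, 1], [0, 0, 0, 0, 0, 0.22, 1]]]}}

```text
time_s: 28.95
tool_pos: [569.1, -62.4, 111.6]
orientation: [[-0.999, -0.035, -0.001], [-0.035, 0.999, 0.001], [0.001, 0.001, -1.0]]
wrist_force: [0.4, 0.1, -0.4]
width: 94.9
gripper_force: 0.0
```

```bash
python3 - <<'E'
from h import *
ds=snap("side","s8.png"); dw=snap("wrist","w8.png")
for c in("wrist","side"):
  for l in("handle_grip","trigger_grip"):
    for r in landmark_of(c,l)[:1]: print(c,l,np.round(r["location"],1),round(r["confidence"],2))
print(status.observe()["wrist_force"]); go([569.5,-63,110],.04+np.pi/2)
E
```

```text
wrist handle_grip [565.7 -76.7 151.3] 0.69
wrist trigger_grip [567.5 -29.8 149.4] 0.72
side handle_grip [569.7 -78.1 147. ] 0.96
side trigger_grip [568.8 -78.  146. ] 0.44
[0.7041467 0.6652934 0.3792279]
pos [569.7 -62.5 112.6] yaw tool y 1.605 w 95.2 gf 0.0 t 29.25 q [-0.2   0.02  1.9   0.    1.22 -1.81]
turn [ 0.0002  0.0003 -0.0017] shift [ 0.0019 -0.0039  0.0217]
```

Request:
{"op": "move_arm", "data": {"moves": [[[0, 0, 0, 0, 0, 0, -0.4], [0, 0, 0, 0, 0, 0, -0.4], [0, 0, 0, 0, 0, 0, -0.4], [0, 0, 0, 0, 0, 0, -0.4], [0, 0, 0, 0, 0, 0, -0.4], [0, 0, 0, 0, 0, 0, -0.4], [0, 0, 0, 0, 0, 0, -0.4], [0, 0, 0, 0, 0, 0, -0.4]]], "squeeze": 12}}

```text
time_s: 30.05
tool_pos: [569.6, -60.8, 112.7]
orientation: [[-0.999, -0.034, 0.001], [-0.034, 0.999, 0.004], [-0.001, 0.004, -1.0]]
wrist_force: [-0.8, 6.7, 3.6]
width: 38.2
gripper_force: 12.2
```

Request:
{"op": "move_arm", "data": {"moves": [[[0, 0, 0, 0, 0, 0, -0.4], [0, 0, 0, 0, 0, 0, -0.4], [0, 0, 0, 0, 0, 0, -0.4], [0, 0, 0, 0, 0, 0, -0.4], [0, 0, 0, 0, 0, 0, -0.4], [0, 0, 0, 0, 0, 0, -0.4], [0, 0, 0, 0, 0, 0, -0.4], [0, 0, 0, 0, 0, 0, -0.4]]]}}

```text
time_s: 30.85
tool_pos: [569.6, -60.9, 112.7]
orientation: [[-0.999, -0.034, 0.001], [-0.034, 0.999, 0.004], [-0.001, 0.004, -1.0]]
wrist_force: [-0.4, 5.9, 3.8]
width: 37.8
gripper_force: 12.2
```

```bash
python3 - <<'E'
from h import *
s=status.observe(); print(s["wrist_force"],s["tool_pos"],s["width"],s["gripper_force"])
for c in("side","wrist","top"):
  d=get_image(c)
  for l in("handle_grip","trigger_grip","pad_face","block"):
    for r in landmark_of(c,l)[:1]: print(c,l,np.round(r["location"],1),round(r["confidence"],2))
E
```

```text
[-0.41913993  5.94302109  3.83818319] [569.62699052 -60.85868857 112.72737556] 37.7717216480562 12.230449905619025
side handle_grip [569.8 -82.  149. ] 0.93
side pad_face [568.1  90.7  44.2] 0.51
side block [563.8 102.6   7.4] 0.52
wrist handle_grip [566.  -77.4 150.1] 0.92
wrist trigger_grip [566.8 -48.3 151.6] 0.64
wrist pad_face [564.9 -77.6 149.6] 0.61
wrist block [568.1 105.5  18.3] 0.88
top pad_face [558.5  90.3  47.9] 0.56
top block [569.2 103.7  11.4] 0.55
```

Request:
{"op": "move_arm", "data": {"moves": [[[0, 0, 0, 0, 0, 0, 0.8], [0, 0, 0, 0, 0, 0, 0.8], [0, 0, 0, 0, 0, 0, 0.8], [0, 0, 0, 0, 0, 0, 0.8], [0, 0, 0, 0, 0, 0, 0.8], [0, 0, 0, 0, 0, 0, 0.8], [0, 0, 0, 0, 0, 0, 0.8], [0, 0, 0, 0, 0, 0, 0.8]]]}}

```text
time_s: 32.4
tool_pos: [569.0, -62.6, 111.7]
orientation: [[-0.999, -0.035, -0.001], [-0.035, 0.999, 0.001], [0.001, 0.001, -1.0]]
wrist_force: [-0.3, 1.4, -1.7]
width: 85.2
gripper_force: 0.5
```

Request:
{"op": "move_arm", "data": {"moves": [[[0, 0, 0, 0, 0, 0, 0.8], [0, 0, 0, 0, 0, 0, -0.4], [0, 0, 0, 0, 0, 0, -0.4], [0, 0, 0, 0, 0, 0, -0.4], [0, 0, 0, 0, 0, 0, -0.4], [0, 0, 0, 0, 0, 0, -0.4], [0, 0, 0, 0, 0, 0, -0.4], [0, 0, 0, 0, 0, 0, -0.4]]]}}

```text
time_s: 33.2
tool_pos: [569.9, -60.8, 112.9]
orientation: [[-0.999, -0.034, 0.001], [-0.034, 0.999, 0.004], [-0.001, 0.004, -1.0]]
wrist_force: [-0.8, 7.0, 3.2]
width: 37.6
gripper_force: 12.2
```

```bash
python3 - <<'E'
from h import *
s=status.observe(); print(s["wrist_force"],s["tool_pos"],s["width"],s["gripper_force"])
for c in("side","top"):
  d=get_image(c); cv2.imwrite("pics/p2%s.png"%c,np.array(d["pixels"]))
  for l in("trigger_grip","pad_face","block"):
    for r in landmark_of(c,l)[:1]: print(c,l,np.round(r["location"],1),round(r["confidence"],2))
E
```

```text
[-0.75435902  6.99754365  3.24839141] [569.85069172 -60.84558149 112.90873594] 37.60294874329531 12.20285939052701
side trigger_grip [563.5 100.3  13.7] 0.57
side pad_face [561.3  90.2  46.2] 0.36
side block [563.5  92.9  44.7] 0.74
top pad_face [560.1  95.   48.9] 0.58
top block [ 6.694e+02 -2.437e+02 -4.000e-01] 0.49
```

Request:
{"op": "move_arm", "data": {"moves": [[[0, 0, 0, 0, 0, 0, 1], [0, 0, 0, 0, 0, 0, 1], [0, 0, 0, 0, 0, 0, 1], [0, 0, 0, 0, 0, 0, 1], [0, 0, 0, 0, 0, 0, 1], [0, 0, 0, 0, 0, 0, 1], [0, 0, 0, 0, 0, 0, 1], [0, 0, 0, 0, 0, 0, 1]]]}}

```text
time_s: 34.4
tool_pos: [569.2, -62.9, 112.0]
orientation: [[-0.999, -0.035, -0.0], [-0.035, 0.999, 0.0], [0.0, 0.0, -1.0]]
wrist_force: [0.7, 0.8, -1.4]
width: 93.8
gripper_force: 0.0
```

Request:
{"op": "move_arm", "data": {"moves": [[[0, 0, 0, 0, 0, 0, -0.4], [0, 0, 0, 0, 0, 0, -0.4], [0, 0, 0, 0, 0, 0, -0.4], [0, 0, 0, 0, 0, 0, -0.4], [0, 0, 0, 0, 0, 0, -0.4], [0, 0, 0, 0, 0, 0, -0.4], [0, 0, 0, 0, 0, 0, -0.4], [0, 0, 0, 0, 0, 0, -0.4]]]}}

```text
time_s: 35.2
tool_pos: [569.6, -60.8, 112.7]
orientation: [[-0.999, -0.034, 0.001], [-0.034, 0.999, 0.004], [-0.001, 0.004, -1.0]]
wrist_force: [-0.3, 6.9, 3.1]
width: 37.9
gripper_force: 12.2
```

```bash
cat > chk.py <<'E'
from fit import *
s=status.observe(); print(s["time_s"],s["wrist_force"].round(1),s["tool_pos"].round(1),round(s["width"],1),round(s["gripper_force"],1))
for c in("wrist","side","top"):
    d=get_image(c); o=[r for r in outline_of(c,"block")]; b=None
    for l in("block","pad_face"):
        print(c,l,[(np.round(r["location"],1).tolist(),round(r["confidence"],2)) for r in landmark_of(c,l)[:2]])
    if c=="wrist" and o:
        g=np.array(o[0]["region"]).astype(np.float32)
        f=lambda p:-(lambda h:np.minimum(h,g).sum()/np.maximum(h,g).sum())(hullmask(d,*p,z0=15))
        x0=np.array([563,105,.04]); q=minimize(f,x0,method="Nelder-Mead",options=dict(initial_simplex=x0+np.array([[0,0,0],[8,0,0],[0,8,0],[0,0,.15]]))); print("fit",o[0]["confidence"],g.sum(),q.x.round(2),-q.fun)
E
python3 chk.py
```

```text
35.2 [-0.3  6.9  3.1] [569.6 -60.8 112.7] 37.9 12.2
wrist block [([569.0, 110.3, 17.0], 0.97)]
wrist pad_face [([564.2, 101.5, 50.3], 0.68)]
side block [([562.0, 107.1, 16.5], 0.73)]
side pad_face [([563.0, 100.0, 44.8], 0.55)]
top block []
top pad_face [([561.2, 100.4, 47.1], 0.59)]
```

Request:
{"op": "move_arm", "data": {"moves": [[[0, 0, 0, 0, 0, 0, 1], [0, 0, 0, 0, 0, 0, 1], [0, 0, 0, 0, 0, 0, 1], [0, 0, 0, 0, 0, 0, 1], [0, 0, 0, 0, 0, 0, 1], [0, 0, 0, 0, 0, 0, 1], [0, 0, 0, 0, 0, 0, 1], [0, 0, 0, 0, 0, 0, 1]]]}}

```text
time_s: 36.6
tool_pos: [569.2, -62.9, 112.0]
orientation: [[-0.999, -0.035, -0.0], [-0.035, 0.999, 0.0], [0.0, 0.0, -1.0]]
wrist_force: [-0.9, -0.2, -0.2]
width: 93.5
gripper_force: 0.0
```

Request:
{"op": "move_arm", "data": {"moves": [[[0, 0, 0, 0, 0, 0, -0.4], [0, 0, 0, 0, 0, 0, -0.4], [0, 0, 0, 0, 0, 0, -0.4], [0, 0, 0, 0, 0, 0, -0.4], [0, 0, 0, 0, 0, 0, -0.4], [0, 0, 0, 0, 0, 0, -0.4], [0, 0, 0, 0, 0, 0, -0.4], [0, 0, 0, 0, 0, 0, -0.4]]]}}

```text
time_s: 37.4
tool_pos: [569.7, -60.8, 112.7]
orientation: [[-0.999, -0.034, 0.001], [-0.034, 0.999, 0.004], [-0.001, 0.004, -1.0]]
wrist_force: [-1.3, 7.0, 3.3]
width: 38.1
gripper_force: 12.2
```

Request:
{"op": "move_arm", "data": {"moves": [[[0, 0, 0, 0, 0, 0, 1], [0, 0, 0, 0, 0, 0, 1], [0, 0, 0, 0, 0, 0, 1], [0, 0, 0, 0, 0, 0, 1], [0, 0, 0, 0, 0, 0, 1], [0, 0, 0, 0, 0, 0, 1], [0, 0, 0, 0, 0, 0, 1], [0, 0, 0, 0, 0, 0, 1]]]}}

```text
time_s: 38.2
tool_pos: [569.2, -62.9, 112.0]
orientation: [[-0.999, -0.035, -0.0], [-0.035, 0.999, 0.0], [0.0, 0.0, -1.0]]
wrist_force: [0.6, 1.2, 0.9]
width: 93.5
gripper_force: 0.0
```

Request:
{"op": "move_arm", "data": {"moves": [[[0, 0, 0, 0, 0, 0, -0.4], [0, 0, 0, 0, 0, 0, -0.4], [0, 0, 0, 0, 0, 0, -0.4], [0, 0, 0, 0, 0, 0, -0.4], [0, 0, 0, 0, 0, 0, -0.4], [0, 0, 0, 0, 0, 0, -0.4], [0, 0, 0, 0, 0, 0, -0.4], [0, 0, 0, 0, 0, 0, -0.4]]]}}

```text
time_s: 39.0
tool_pos: [569.6, -60.8, 112.7]
orientation: [[-0.999, -0.035, 0.001], [-0.035, 0.999, 0.004], [-0.001, 0.004, -1.0]]
wrist_force: [-1.1, 8.0, 4.5]
width: 37.7
gripper_force: 12.2
```

```bash
python3 chk.py
```

```text
39.0 [-1.1  8.   4.5] [569.6 -60.8 112.7] 37.7 12.2
wrist block [([566.1, 123.9, 17.6], 0.62)]
wrist pad_face [([565.3, 107.8, 46.9], 0.88)]
fit 0.76 3161.0 [5.6231e+02 1.1967e+02 7.0000e-02] 0.7599440217018127
side block [([566.4, 119.8, 14.3], 0.47)]
side pad_face [([562.8, 109.6, 44.4], 0.53)]
top block [([564.0, 120.2, 13.2], 0.51), ([555.0, 219.8, 15.1], 0.22)]
top pad_face [([558.0, 108.7, 50.3], 0.42), ([563.6, 117.7, 12.2], 0.36)]
```

Request:
{"op": "move_arm", "data": {"moves": [[[0, 0, 0, 0, 0, 0, 1], [0, 0, 0, 0, 0, 0, 1], [0, 0, 0, 0, 0, 0, 1], [0, 0, 0, 0, 0, 0, 1], [0, 0, 0, 0, 0, 0, 1], [0, 0, 0, 0, 0, 0, 1], [0, 0, 0, 0, 0, 0, 1], [0, 0, 0, 0, 0, 0, 1]]]}}

```text
time_s: 40.4
tool_pos: [569.3, -62.9, 112.0]
orientation: [[-0.999, -0.035, -0.0], [-0.035, 0.999, 0.0], [0.0, 0.0, -1.0]]
wrist_force: [-1.2, 1.0, 0.1]
width: 93.5
gripper_force: 0.0
```

Request:
{"op": "move_arm", "data": {"moves": [[[0, 0, 0, 0, 0, 0, -0.4], [0, 0, 0, 0, 0, 0, -0.4], [0, 0, 0, 0, 0, 0, -0.4], [0, 0, 0, 0, 0, 0, -0.4], [0, 0, 0, 0, 0, 0, -0.4], [0, 0, 0, 0, 0, 0, -0.4], [0, 0, 0, 0, 0, 0, -0.4], [0, 0, 0, 0, 0, 0, -0.4]]], "squeeze": 14}}

```text
time_s: 41.2
tool_pos: [569.7, -60.9, 112.7]
orientation: [[-0.999, -0.035, 0.001], [-0.035, 0.999, 0.004], [-0.001, 0.004, -1.0]]
wrist_force: [0.4, 2.4, 2.1]
width: 37.5
gripper_force: 15.0
```

```bash
python3 chk.py
```

```text
41.2 [0.4 2.4 2.1] [569.7 -60.9 112.7] 37.5 15.0
wrist block [([568.3, 119.8, 18.9], 0.91), ([566.5, -46.4, 150.7], 0.7)]
wrist pad_face [([563.4, 110.1, 49.8], 0.64)]
fit 0.5 36541.0 [ 5.7335e+02  7.4000e+01 -2.2000e-01] 0.0947544053196907
side block [([566.9, 120.0, 10.4], 0.73)]
side pad_face [([564.1, 107.8, 45.5], 0.51)]
top block [([564.5, 117.9, 12.5], 0.53)]
top pad_face [([559.4, 111.4, 48.7], 0.58)]
```

Request:
{"op": "move_arm", "data": {"moves": [[[0, 0, 0, 0, 0, 0, -0.4], [0, 0, 0, 0, 0, 0, -0.4], [0, 0, 0, 0, 0, 0, -0.4], [0, 0, 0, 0, 0, 0, -0.4], [0, 0, 0, 0, 0, 0, -0.4], [0, 0, 0, 0, 0, 0, -0.4], [0, 0, 0, 0, 0, 0, -0.4], [0, 0, 0, 0, 0, 0, -0.4]]], "squeeze": 10}}

```text
time_s: 42.6
tool_pos: [569.7, -60.8, 112.8]
orientation: [[-0.999, -0.034, 0.001], [-0.034, 0.999, 0.004], [-0.001, 0.004, -1.0]]
wrist_force: [-1.0, 6.2, 3.8]
width: 37.4
gripper_force: 10.5
```

Request:
{"op": "move_arm", "data": {"moves": [[[0, 0, 0, 0, 0, 0, -0.4], [0, 0, 0, 0, 0, 0, -0.4], [0, 0, 0, 0, 0, 0, -0.4], [0, 0, 0, 0, 0, 0, -0.4], [0, 0, 0, 0, 0, 0, -0.4], [0, 0, 0, 0, 0, 0, -0.4], [0, 0, 0, 0, 0, 0, -0.4], [0, 0, 0, 0, 0, 0, -0.4]]], "squeeze": 7}}

```text
time_s: 43.4
tool_pos: [569.6, -60.5, 112.8]
orientation: [[-0.999, -0.034, 0.001], [-0.034, 0.999, 0.005], [-0.001, 0.005, -1.0]]
wrist_force: [-0.7, 7.2, 2.9]
width: 38.7
gripper_force: 7.4
```

Request:
{"op": "move_arm", "data": {"moves": [[[0, 0, 0, 0, 0, 0, 1], [0, 0, 0, 0, 0, 0, 1], [0, 0, 0, 0, 0, 0, 1], [0, 0, 0, 0, 0, 0, 1], [0, 0, 0, 0, 0, 0, 1], [0, 0, 0, 0, 0, 0, 1], [0, 0, 0, 0, 0, 0, 1], [0, 0, 0, 0, 0, 0, 1]]], "squeeze": 12}}

```text
time_s: 44.2
tool_pos: [569.3, -62.9, 112.0]
orientation: [[-0.999, -0.035, -0.0], [-0.035, 0.999, 0.0], [0.0, 0.0, -1.0]]
wrist_force: [-0.9, -0.3, 0.1]
width: 93.8
gripper_force: 0.0
```

Request:
{"op": "move_arm", "data": {"moves": [[[0, 0, 0, 0, 0, 0, -0.4], [0, 0, 0, 0, 0, 0, -0.4], [0, 0, 0, 0, 0, 0, -0.4], [0, 0, 0, 0, 0, 0, -0.4], [0, 0, 0, 0, 0, 0, -0.4], [0, 0, 0, 0, 0, 0, -0.4], [0, 0, 0, 0, 0, 0, -0.4], [0, 0, 0, 0, 0, 0, -0.4]]]}}

```text
time_s: 45.0
tool_pos: [569.7, -58.5, 113.5]
orientation: [[-0.999, -0.034, 0.001], [-0.034, 0.999, 0.009], [-0.001, 0.009, -1.0]]
wrist_force: [-0.9, 11.3, 6.3]
width: 42.4
gripper_force: 12.3
```

Request:
{"op": "move_arm", "data": {"moves": [[[0, 0, 0, 0, 0, 0, -0.4], [0, 0, 0, 0, 0, 0, -0.4], [0, 0, 0, 0, 0, 0, -0.4], [0, 0, 0, 0, 0, 0, -0.4], [0, 0, 0, 0, 0, 0, -0.4], [0, 0, 0, 0, 0, 0, -0.4], [0, 0, 0, 0, 0, 0, -0.4], [0, 0, 0, 0, 0, 0, -0.4]]]}}

```text
time_s: 45.8
tool_pos: [569.7, -58.6, 113.5]
orientation: [[-0.999, -0.034, 0.001], [-0.034, 0.999, 0.009], [-0.001, 0.009, -1.0]]
wrist_force: [-2.3, 12.4, 6.4]
width: 41.8
gripper_force: 12.4
```

```bash
python3 chk.py
```

```text
45.8 [-2.3 12.4  6.4] [569.7 -58.6 113.5] 41.8 12.4
wrist block [([565.8, 121.3, 18.0], 0.84)]
wrist pad_face [([564.1, 110.9, 48.6], 0.91)]
fit 0.86 3095.0 [5.6210e+02 1.1986e+02 3.0000e-02] 0.7557777166366577
side block [([664.0, -243.9, 1.0], 0.5), ([565.0, 119.4, 12.0], 0.46)]
side pad_face [([566.4, 108.3, 47.3], 0.45)]
top block [([561.1, 115.6, 13.7], 0.62), ([336.4, -203.4, -3.5], 0.25)]
top pad_face [([559.7, 107.7, 47.5], 0.59), ([564.2, 47.4, 1.0], 0.49)]
```

Request:
{"op": "move_arm", "data": {"moves": [[[0, 0, 0, 0, 0, 0, -0.4], [0, 0, 0, 0, 0, 0, -0.4], [0, 0, 0, 0, 0, 0, -0.4], [0, 0, 0, 0, 0, 0, -0.4], [0, 0, 0, 0, 0, 0, -0.4], [0, 0, 0, 0, 0, 0, -0.4], [0, 0, 0, 0, 0, 0, -0.4], [0, 0, 0, 0, 0, 0, -0.4]]], "squeeze": 13}}

```text
time_s: 47.2
tool_pos: [569.7, -59.0, 113.5]
orientation: [[-0.999, -0.034, 0.001], [-0.034, 0.999, 0.008], [-0.001, 0.008, -1.0]]
wrist_force: [-2.1, 9.8, 7.8]
width: 41.6
gripper_force: 13.5
```

Request:
{"op": "move_arm", "data": {"moves": [[[0, 0, 0, 0, 0, 0, -0.4], [0, 0, 0, 0, 0, 0, -0.4], [0, 0, 0, 0, 0, 0, -0.4], [0, 0, 0, 0, 0, 0, -0.4], [0, 0, 0, 0, 0, 0, -0.4], [0, 0, 0, 0, 0, 0, -0.4], [0, 0, 0, 0, 0, 0, -0.4], [0, 0, 0, 0, 0, 0, -0.4]]]}}

```text
time_s: 48.0
tool_pos: [569.7, -59.0, 113.5]
orientation: [[-0.999, -0.034, 0.001], [-0.034, 0.999, 0.008], [-0.001, 0.008, -1.0]]
wrist_force: [-1.5, 10.7, 7.1]
width: 41.3
gripper_force: 13.5
```

```bash
python3 -c "
from cell import ctrl
print(ctrl.finish_job())"
```

```text
the job is handed in; nothing more can be done
None
```

The job is handed in at about 48 s, with no verdict returned: the block stands upright in front of the pad, pushed up to the carton. The trigger is held squeezed at about 13 N, with the pad spring an estimated 4 to 6 mm in, judged from the finger forces because the spring could not be measured directly.

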